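Push a tube rack under the UV hood with the push stick

TASK

Stand the blue tube rack upright in front of the yellow mouth of the UV hood, end on, and use the orange push stick behind it to feed it in under the amber flap until it is fully home against the end stop; the gripper itself must not touch the rack once the rack is going in. The stick's handle sits in the grey sleeve, so draw the stick out by its neck, lay it on the bench, let go and take it again by the black handle. Finish with the stick lying on the bench clear of the hood, the flap hanging shut, and the vial, jars, canister and petri dish left where they stand.

Things in the scene. Friction and masses are not known exactly. Their poses are not given: they have to be found in the camera images.
- hood: Fixed white bottomless hood, amber roof, yellow-edged mouth. Origin on the bench under the middle of the mouth; x runs level into the hood (feed direction), z up. Inside 76 mm wide, 58 high, 220 deep; outside 86 wide, 114 over its feet; bar over the mouth 69 mm high; grey lamp housing on the roof (x 70 to 200 mm, 50 wide) up to 71 mm high. The rack slides on the bench itself.
- flap (a joint): Light amber flap, 70 mm wide, hinged across the top of the mouth 12 mm inside it, reaching down to 30 mm above the bench; 0 hangs shut, positive swings inward as the rack lifts it (to 1.5 rad). Two steel guide wings, 24 mm high, flare from the sides of the mouth out to 40 mm in front of it, where they are 97 mm apart. The rigid end stop is 220 mm inside the mouth.
- rack_centre (a point): Centre of the loose blue empty tube rack, 26 mm above its underside: 68 mm (x) by 150 mm (y, its length) by 52 mm high (z up), about 0.25 kg. Grip it across the 68 mm width at mid-length, on the side rails 42 to 46 mm above its underside. The stick pushes on an end plate (68 mm wide, 52 mm high); both ends are alike.
- sleeve: Fixed grey sleeve lying on the bench, 44 mm wide (66 mm over its feet) and 46 mm high, 155 mm long, bottomless. Origin on the bench under the middle of its open end; x points out of it, the way the stick is drawn out. Inside 34 mm wide, 41 mm high, 150 mm deep.
- stick_head (a point): Push stick, loose, about 0.12 kg, 240 mm long, lying flat: middle of the front face of its orange T-head, 11 mm above its underside. x points forward along the stick (out of the sleeve at the start), z up. The head is 40 mm wide, 22 mm high, 14 mm long.
- stick_neck (a point): Point on the stick's orange neck, 60 mm behind the front face, 10 mm above the underside; axes as the head's. The neck is 18 mm wide, 20 mm high and runs from 14 to 132 mm behind the front face; at the start 90 to 100 mm of the stick stand out of the sleeve.
- stick_handle (a point): Middle of the black handle's grip, 170 mm behind the front face, 15 mm above the underside; axes as the head's. The handle is 24 mm wide, 30 mm high and runs from 132 mm behind the front face to the tail at 240 mm. Inside the sleeve at the start.
- vial: Small white-capped vial, 19 mm across, 54 mm high, standing between the robot and the work; leave it. Origin at its underside.
- canister: Yellow canister with a blue cap, 69 mm across, 168 mm high, at the back left or right; leave it. Origin at its underside.
- jar: Jar with a red lid, 68 mm across, 67 mm high, at the back left or right; leave it. Origin at its underside.
- petri: Petri dish, 90 mm across, 15 mm high, at the back; leave it. Origin at its underside.
- small_jar: Small jar with a white lid, 54 mm across, 57 mm high, standing between the robot and the sleeve; leave it. Origin at its underside.

How it is judged (in metres and radians):
On the way, in this order (a step that is already met when the one before it is completed fails the run):
1. the stick, drawn out of the sleeve, lies on the bench and is let go (distance of stick_handle from where it was at the start of the episode above 0.05 m and height (world z) of each of stick_head, stick_handle below 0.03 m and contact force between the fingers and stick below 0.05 N), for 0.1 s.
2. the stick is pushing the rack while the rack is part of the way in under the flap (contact force between stick and rack above 0.1 N and x of rack_centre in the frame of hood between 0.02 and 0.135 m and value of joint flap above 0.6 rad), for 0.1 s.
At the end, for the whole second after the job is handed in: The rack stands upright inside the hood within 6 mm of the end stop, at rest; the flap hangs within 0.15 rad of shut; the stick lies on the bench at rest with its head outside the mouth (x of rack_centre in the frame of hood above 0.139 m and y of rack_centre in the frame of hood between -0.008 and 0.008 m and angle between rack_centre's own z axis and vertical below 0.1 rad and linear speed of each of rack, stick below 0.01 m/s and value of joint flap between -0.15 and 0.15 rad and x of stick_head in the frame of hood below -0.003 m and height (world z) of each of stick_head, stick_handle below 0.03 m); the robot touches nothing.
It fails at once if the gripper or arm touched the rack while its leading end was more than 25 mm inside the mouth (height (world z) of rack_centre below 0.055 m and x of rack_centre in the frame of hood above -0.05 m and y of rack_centre in the frame of hood between -0.04 and 0.04 m and contact force between any of the fingers, the arm and rack above 0.3 N).
It fails at once if the rack was tipped over (angle between rack_centre's own z axis and vertical above 0.7 rad).
It fails at once if the vial, a jar, the canister or the petri dish was moved by more than 30 mm (distance of any of vial, small_jar, canister, jar, petri from where it was at the start of the episode above 0.03 m).
It also fails if it takes over 72 s, if anything falls off the work surface, if the arm or the gripper's body presses on something with over 40 N, if the wrist force passes 120 N, or if a joint passes its speed limit or range.

ROBOT

A 6-joint arm with a two-finger parallel gripper is mounted at the origin on a cart in front of the work surface, level with it; the furniture and walls round the work are solid. World frame = base frame: x ahead of the robot, y to its left, z up, the work surface at z = 0. Lengths are in mm, angles in rad, forces in N, time in s.
With the tool pointing down it reaches from about 275 to 825 mm from the base axis. Payload 4.9 kg.
Tool frame: the origin (TCP) lies at the very end of the fingers, on their centre line; the grasp point (between the pads) lies 19 mm behind it; z points along the fingers, y is the line along which they close (so a half turn about z gives the same grasp; the last joint's range is limited). The gripper opens to 85 mm and grips with 20 to 120 N. Pads are 22 mm wide; open, the fingers measure 114 mm over their backs; the gripper's body (76 mm by 85 mm) begins 54 mm behind the grasp point. The pads swing forward as they close: fully open they stand 13 mm farther back than shut.
Start: joints at [1.143, 0.326, -0.193, 1.052, 0, 1.437], TCP at [159.269, 526.452, 231.281] pointing down, gripper open.
Joint ranges: [-2.65, 2.65], [-0.97, 1.79], [-1.3, 1.35], [-1.93, 2.1], [-1.47, 1.37], [-3.14, 3.14]. Speed limits (rad/s): [2.57, 2.57, 3.14, 3.14, 3.14, 3.14].

INTERFACE

Orientations are given as [roll, pitch, yaw] about the fixed x, y, z axes, in that order (R = Rz(yaw) Ry(pitch) Rx(roll)).
In Python, from bench import bot, solve_ik, imaging gives the robot as it stands. Calls block until the motion is done:
- bot.move_ptp(position, orientation): joint-space move of the TCP to a pose.
- bot.movel(position, rot=None, max_speed=150, threshold=None): straight line of the TCP; rot=None keeps the orientation; max_speed is the mean speed in mm/s. With threshold (N) it stops when the force on the tool has changed by that much, and returns True; else False.
- bot.move_j(angles): joint-space move.
- bot.grip(opening, effort=None): opening from 0.0 (shut) to 1.0 (fully open); effort is the grip in N (None keeps the last); returns when the fingers have stopped.
- bot.dwell(seconds).
- solve_ik(position, orientation): joint angles nearest the present ones, or None.
- bot.get_state(): the state.
- imaging.capture(name): name is "scene" or "top" or "wrist"; returns the picture (384x512x3 uint8, blue, green, red); there is no depth.
- imaging.camera_model(name): a dict with "K" (3x3 intrinsics, pixels), "position" and "rotation" of the camera in the world. Camera axes: x right, y up, looking along -z (the intrinsics and any distortion apply to the point x, -y, -z); pixel columns grow to the right and rows downward; lengths in mm; the calibration is good to about 2 mm. A picture is of the moment at which its call begins: read the wrist's pose just before it. camera_model takes no time and is no camera call; for the wrist camera it gives the pose at the moment of the call.
A pose or a line that the arm cannot do raises bot.IKError and nothing moves.
- bot.sign_off(): hands the job in; it is judged then, once.
The state is a dict: "t": time; "qpos": joint angles; "joint_velocities": joint speeds; "effort": joint torques, N m; "tcp_pos": TCP position; "orientation": TCP orientation; "contact_force": force on the tool from outside, world axes, zero at the start; "wrist_torque": the same for the moment, N m; "opening": opening from 0.0 (shut) to 1.0 (fully open); "gripper_force": force on a finger pad.
Only numpy, scipy, OpenCV 4.12 (cv2) and the standard library are available. Lean on these libraries where they do the work, as an engineer would, in place of code of your own. Each camera call takes 0.05 s, during which the arm holds its last target. There are 200 camera calls.

## Working session

There is one attempt and no reset: what is moved stays moved. The work goes in short steps, each a Python script; the robot and the scene stay as the last script left them, time stands still between calls to the robot, and variables do not carry over. Pictures are saved under pics/ and viewed, at most 10 in all, crops included, and the job is handed in when it is done.

```bash
mkdir -p pics; ls; python3 - <<'E'
from bench import bot, imaging
import cv2, numpy as np
for n in("scene","top"):
    cv2.imwrite(f"pics/{n}0.png",cv2.resize(imaging.capture(n),(800,600),interpolation=cv2.INTER_CUBIC))
    m=imaging.camera_model(n);print(n,{k:np.round(v,3).tolist() if not isinstance(v,str) else v for k,v in m.items()})
m=imaging.camera_model("wrist");print({k:np.round(v,3).tolist() for k,v in m.items()})
print(bot.get_state())
E
```

```text
pics
scene {'K': [[484.636, 0.0, 257.052], [0.0, 484.636, 197.162], [0.0, 0.0, 1.0]], 'position': [-186.239, -249.393, 895.635], 'rotation': [0.766, 0.016, -1.625]}
top {'K': [[367.128, 0.0, 261.458], [0.0, 367.128, 185.106], [0.0, 0.0, 1.0]], 'position': [524.23, -274.566, 1007.385], 'rotation': [0.096, -0.012, -1.571]}
{'K': [[267.793, 0.0, 253.394], [0.0, 267.793, 190.995], [0.0, 0.0, 1.0]], 'position': [92.184, 545.493, 373.305], 'rotation': [-0.282, 0.001, 1.276]}
{'t': 0.1, 'qpos': array([ 1.14283651e+00,  3.26893655e-01, -1.93481836e-01,  1.05197369e+00,
        2.85983417e-06,  1.43660770e+00]), 'joint_velocities': array([ 2.98723481e-04, -1.70460944e-03, -1.46540735e-04,  2.22285709e-05,
        3.70542583e-04,  5.93946824e-04]), 'effort': array([ 1.93805558e-03, -4.44240046e+01,  2.63038230e+01,  7.89725542e-03,
       -3.13218482e-05, -6.10709723e-07]), 'tcp_pos': array([159.02865044, 525.97416178, 230.56788799]), 'orientation': array([-3.14005414e+00, -2.10584511e-04,  2.84782130e+00]), 'contact_force': array([-0.38014194,  0.63856314, -0.0678544 ]), 'wrist_torque': array([0.01071551, 0.00922036, 0.05082285]), 'gripper_force': 0.0, 'opening': 0.9987152611294013}
```

View pics/scene0.png

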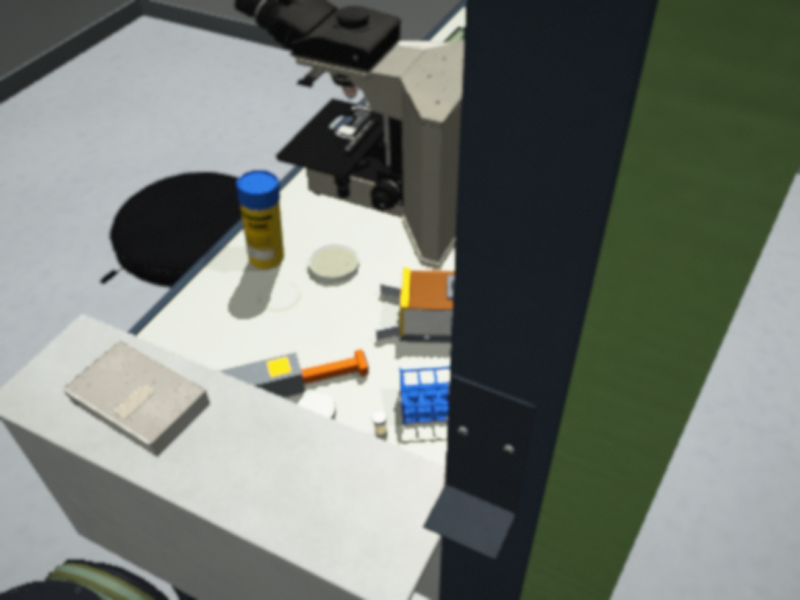

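View pics/top0.png

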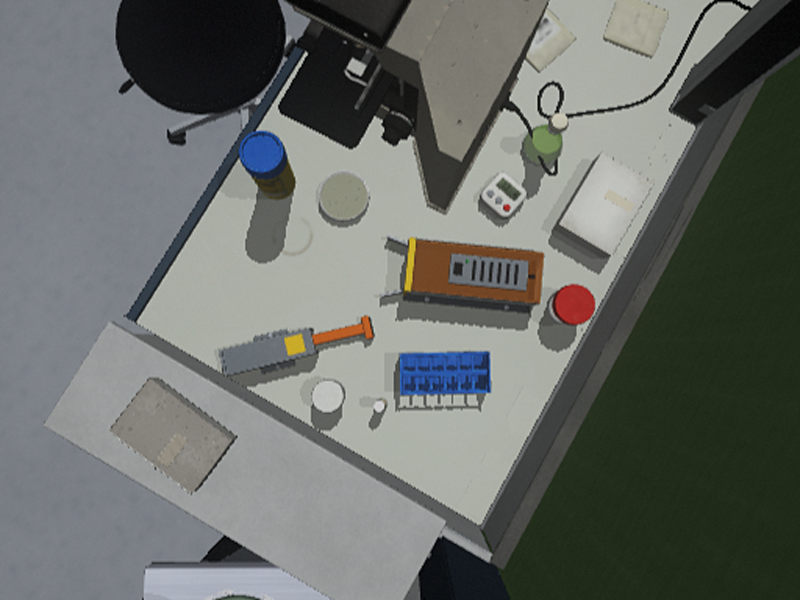

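The top view shows the hood with its mouth at about (410,265) and opening left. The stick head is at (369,328), the sleeve runs from (220,362) to (312,340), and the rack is at (445,373). The vial is at (379,406) and the small jar at (328,396). In the scene view a post hides the right-hand side.

```bash
cat > h.py <<'E'
from bench import bot, solve_ik, imaging
import numpy as np, cv2
from scipy.spatial.transform import Rotation as R
def ray(m,px):
    K=np.array(m["K"]);d=np.linalg.inv(K)@[px[0],px[1],1.]
    return np.array(m["position"]),R.from_euler("xyz",m["rotation"]).as_matrix()@[d[0],-d[1],-d[2]]
def onz(m,px,z):
    p,d=ray(m,px);return p+d*(z-p[2])/d[2]
def tri(obs):
    A=np.zeros((3,3));b=np.zeros(3)
    for m,px in obs:
        p,d=ray(m,px);d=d/np.linalg.norm(d);P=np.eye(3)-np.outer(d,d);A+=P;b+=P@p
    return np.linalg.solve(A,b)
def proj(m,X):
    c=R.from_euler("xyz",m["rotation"]).as_matrix().T@(np.array(X)-m["position"])
    u=np.array(m["K"])@[c[0],-c[1],-c[2]];return u[:2]/u[2]
S=1.5625
def down(yaw): return [np.pi,0,yaw]   # tool y axis is at yaw-90deg
E
python3 - <<'E'
from h import *
m=imaging.camera_model("top")
for n,(u,v),z in [("mouthL",(412,238),69),("mouthR",(407,292),69),("roofFarL",(544,253),63),("roofFarR",(539,305),63),("headL",(366,317),22),("headR",(373,339),22),("slvTopL",(310,328),46),("slvTopR",(315,352),46),("slvTailL",(219,350),46),("slvTailR",(223,376),46),
 ("rack1",(400,353),52),("rack2",(489,350),52),("rack3",(490,393),52),("rack4",(400,395),52),("vial",(379,405),54),("sjar",(328,395),57),("jar",(574,304),67),("can",(263,153),168),("petri",(343,197),15),("wingL",(387,238),24),("wingR",(382,297),24)]:
    print(n,onz(m,(u/S,v/S),z).round(0)[:2])
s=imaging.camera_model("scene")
print("head tri",tri([(m,(369/S,328/S)),(s,(360/S,353/S))]))
E
```

```text
mouthL [ 699. -291.]
mouthR [ 610. -283.]
roofFarL [ 676. -512.]
roofFarR [ 589. -501.]
headL [ 571. -213.]
headR [ 533. -225.]
slvTopL [ 551. -121.]
slvTopR [ 511. -130.]
slvTailL [515.  29.]
slvTailR [472.  21.]
rack1 [ 510. -272.]
rack2 [ 515. -419.]
rack3 [ 444. -420.]
rack4 [ 441. -272.]
vial [ 425. -237.]
sjar [ 442. -154.]
jar [ 590. -558.]
can [810. -66.]
petri [ 783. -171.]
wingL [ 708. -249.]
wingR [ 605. -240.]
head tri [ 551.54229472 -216.13941432   35.1567781 ]
```

```bash
python3 - <<'E'
from h import *
import json
m=imaging.camera_model("top");s=imaging.camera_model("scene")
for p in [(180,245),(130,320),(300,60)]: print("edge",onz(m,(p[0]/S,p[1]/S),0).round())
print("scope foot",onz(s,(432/S,262/S),0).round(), "ledge",onz(m,(130,320),0).round())
for yaw in (1.57,-1.57):
  for p in [(480,-240,300),(477,-346,25),(661,-221,30),(546,-190,3),(686,32,5),(660,-187,5)]:
    q=solve_ik(p,down(yaw)); print(p,yaw,None if q is None else np.round(q,2))
W={}
for i,p in enumerate([(480,-230,300),(580,-300,300)]):
    bot.move_ptp(p,down(1.57)); bot.dwell(.2)
    W[i]={k:np.array(v).tolist() for k,v in imaging.camera_model("wrist").items()}
    cv2.imwrite(f"pics/w{i}.png",cv2.resize(imaging.capture("wrist"),(800,600),interpolation=cv2.INTER_CUBIC))
json.dump(W,open("w.json","w"));print(bot.get_state()["t"])
E
```

```text
edge [699. 118.   0.]
edge [566. 200.   0.]
edge [1042.  -88.    0.]
scope foot [ 781. -340.    0.] ledge [261.  62.   0.]
(480, -240, 300) 1.57 [-0.6   0.27 -0.1   1.21  0.    0.97]
(477, -346, 25) 1.57 [-0.75  0.6  -0.33  0.64  0.    0.82]
(661, -221, 30) 1.57 [-0.43  0.76  0.01  0.81  0.    1.14]
(546, -190, 3) 1.57 [-0.46  0.62 -0.38  0.57  0.    1.11]
(686, 32, 5) 1.57 [-0.06  0.78 -0.04  0.75  0.    1.51]
(660, -187, 5) 1.57 [-0.38  0.77 -0.05  0.75  0.    1.19]
(480, -240, 300) -1.57 [-0.6   0.27 -0.1   1.21  0.   -2.17]
(477, -346, 25) -1.57 [-0.75  0.6  -0.33  0.64  0.   -2.32]
(661, -221, 30) -1.57 [-0.43  0.76  0.01  0.81  0.   -2.  ]
(546, -190, 3) -1.57 [-0.46  0.62 -0.38  0.57  0.   -2.03]
(686, 32, 5) -1.57 [-0.06  0.78 -0.04  0.75  0.   -1.63]
(660, -187, 5) -1.57 [-0.38  0.77 -0.05  0.75  0.   -1.96]
4.0583
```

View pics/w0.png

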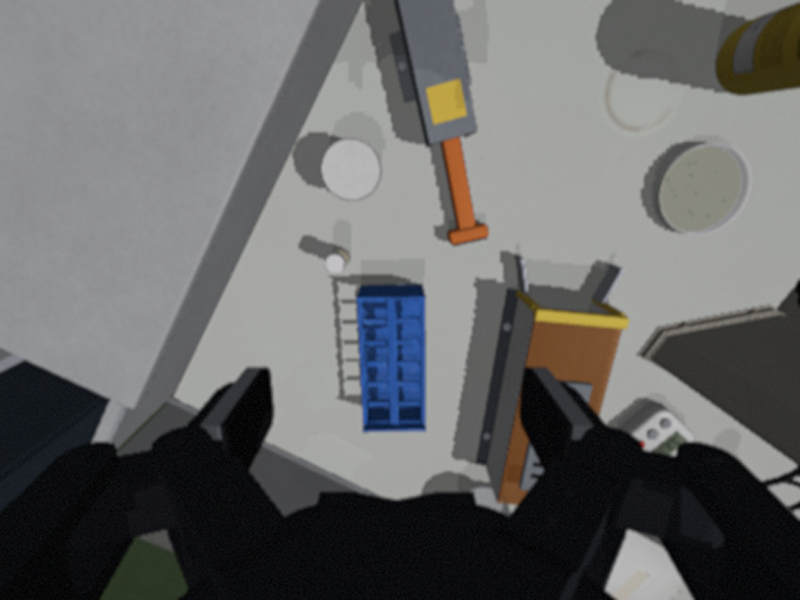

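View pics/w1.png

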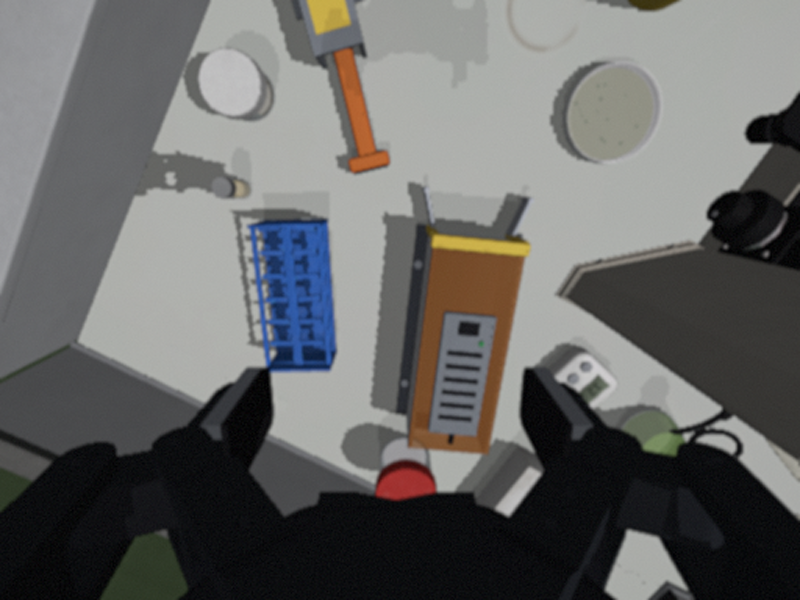

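Wrist view w0 shows the rack's top corners at about (358,297), (424,296), (364,430) and (425,430). The hood bar runs from (537,310) to (628,317), and the head front is at (470,237). In w1 the bar runs from (431,232) to (529,240), and the head front is at (371,167). I'll triangulate these together with the top view.

```bash
python3 - <<'E'
from h import *
import json
W=json.load(open("w.json"));t=imaging.camera_model("top")
def T(n,a=None,b=None,c=None,ref=None):
    o=[(m,(p[0]/S,p[1]/S)) for m,p in((W["0"],a),(W["1"],b),(t,c)) if p]
    X=tri(o);print(n,X.round(1),"res",[np.round(proj(m,X)-p,1).tolist() for m,p in o]);return X
T("barR",(537,310),(431,232),(407,292));T("barL",(628,317),(529,242),(412,238))
T("rackNR",(358,297),(250,224),(400,395));T("rackNL",(424,296),(327,220),(400,353))
T("rackFR",(364,430),(270,370),(490,393));T("rackFL",(425,430),(332,368),(489,350))
T("headR",(452,238),(353,168),(373,339));T("headL",(487,230),(389,160),(366,317))
T("slvR",(432,143),(317,58),(315,352));T("slvL",(474,131),(362,47),(310,328))
T("vial",(335,264),(223,187),(379,405));T("sjar",(351,169),(229,81),(328,396))
print("roof far",[onz(W["1"],(u/S,v/S),63).round(1) for u,v in((411,446),(489,453))])
print("sleeve label tail",[onz(W["0"],(u/S,v/S),46).round(1) for u,v in((398,0),(448,0))])
E
python3 -c "
import cv2
from bench import imaging
" ; python3 - <<'E'
import cv2
a=cv2.imread('pics/w0.png');b=cv2.imread('pics/w1.png')
c=cv2.hconcat([cv2.resize(a[200:460,330:660],None,fx=1.2,fy=2)[:600],cv2.resize(b[120:380,230:560],None,fx=1.2,fy=2)[:600]])
c=cv2.hconcat([cv2.resize(a[100:460,340:640],(400,480),interpolation=cv2.INTER_CUBIC),cv2.resize(b[30:390,240:540],(400,480),interpolation=cv2.INTER_CUBIC)])
cv2.imwrite('pics/crop.png',c)
E
```

```text
barR [ 611.4 -279.8   68.6] res [[-1.3, 0.1], [-0.1, 2.2], [-1.3, -0.7]]
barL [ 701.6 -288.9   62.9] res [[-0.9, 0.2], [-0.0, 1.5], [-1.0, -0.4]]
rackNR [ 442.5 -272.2   47. ] res [[-0.7, -0.5], [-0.6, 0.3], [0.2, -0.7]]
rackNL [ 510.8 -271.9   36.2] res [[1.1, -1.9], [-2.0, 1.8], [0.1, -0.5]]
rackFR [ 446.2 -422.3   45.7] res [[0.0, -0.7], [-1.7, -0.1], [0.5, -1.0]]
rackFL [ 513.6 -419.7   49.5] res [[0.9, -0.8], [-0.4, 0.7], [0.0, 0.4]]
headR [ 536.7 -222.1    5.5] res [[-1.7, 0.7], [-0.4, 0.8], [-0.9, -1.3]]
headL [ 572.8 -212.6   12.6] res [[-0.7, 0.6], [-0.4, -0.7], [0.0, -0.6]]
slvR [ 512.4 -130.3   40.4] res [[-0.8, 0.1], [-0.1, -0.8], [0.3, -0.4]]
slvL [ 551.5 -120.    33.6] res [[-0.5, 0.4], [0.4, -1.0], [0.2, 0.0]]
vial [ 424.7 -237.9   55.3] res [[0.8, -0.3], [-0.4, -0.1], [0.2, 0.2]]
sjar [ 440.7 -153.2   56.7] res [[-0.4, 0.2], [0.0, 0.7], [-0.4, -0.3]]
roof far [array([ 595.8, -502. ,   63. ]), array([ 678.6, -510.7,   63. ])]
sleeve label tail [array([482.7, -20.7,  46. ]), array([523.6, -20.7,  46. ])]
```

View pics/crop.png

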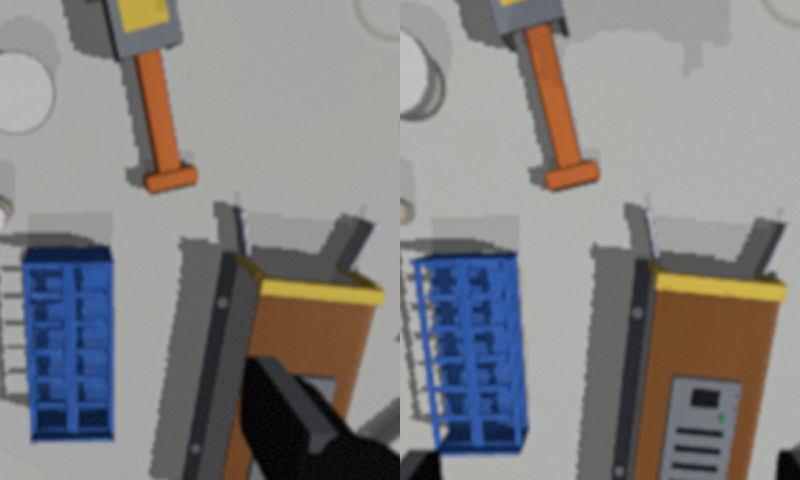

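```bash
cat >> h.py <<'E'
HO=np.array([655.5,-285.]);HA=np.radians(-95.5);HX=np.array([np.cos(HA),np.sin(HA)])
HY=np.array([-HX[1],HX[0]]);HYAW=HA+np.pi
def hp(x,z,y=0): return [*(HO+x*HX+y*HY),z]
def st(msg=""):
    s=bot.get_state();print(msg,"t",round(s["t"],1),"tcp",s["tcp_pos"].round(1),"F",s["contact_force"].round(1),"op",round(s["opening"],3),"gf",round(s["gripper_force"],1))
E
python3 - <<'E'
from h import *
ry=np.radians(91.2)
bot.move_ptp([478.3,-346.5,90],down(ry))
print(bot.movel([478.3,-346.5,20],max_speed=120,threshold=8));st("down")
bot.grip(0.6,40);st("gripped")
bot.movel([478.3,-346.5,110]);st("up")
W=imaging.camera_model("wrist");cv2.imwrite("pics/w2.png",cv2.resize(imaging.capture("wrist"),(800,600)))
E
```

```text
False
down t 5.7 tcp [ 479.1 -346.9   20.7] F [-0.3 -0.  -0.7] op 0.997 gf 0.0
gripped t 6.1 tcp [ 478.6 -347.2   21.6] F [-3.   0.5  6.3] op 0.781 gf 43.1
up t 6.8 tcp [ 477.9 -346.   109.3] F [-0.9  0.4 -2.7] op 0.786 gf 45.1
```

View pics/w2.png

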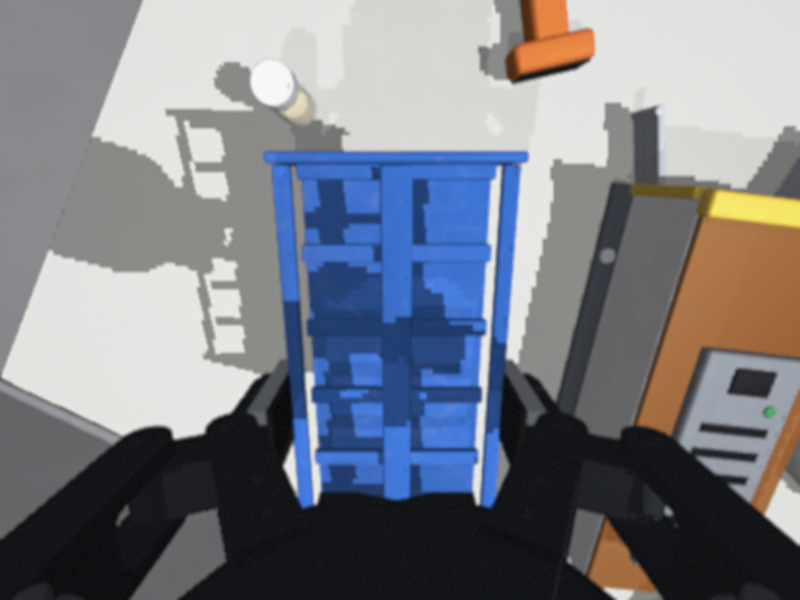

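The rack is gripped squarely: its near end spans (265..527,155) and it looks level. Next I'll place it in front of the mouth.

```bash
python3 - <<'E'
from h import *
r=down(HYAW)
m=imaging.camera_model("wrist");print("near end",[onz(m,(u/S,152/S),140).round(1) for u in(265,527)])
bot.movel(hp(-110,112),rot=r,max_speed=200)
bot.movel(hp(-110,30),max_speed=150,threshold=8)
W=bot.movel(hp(-110,19),max_speed=40,threshold=5);st(W)
p=bot.get_state()["tcp_pos"]
print(bot.movel(hp(-76,p[2]+1.5),max_speed=60,threshold=8));st()
print(bot.movel(hp(-76,p[2]-1),max_speed=40,threshold=4))
bot.grip(1.0);st("rel")
x,y,z=bot.get_state()["tcp_pos"]
bot.movel([x,y,150]);bot.movel([*(np.array(hp(-110,0)[:2])),250],max_speed=250)
bot.dwell(.1)
import json
json.dump({k:np.array(v).tolist() for k,v in imaging.camera_model("wrist").items()},open("w3.json","w"))
cv2.imwrite("pics/w3.png",cv2.resize(imaging.capture("wrist"),(800,600),interpolation=cv2.INTER_CUBIC));st()
E
```

```text
near end [array([ 443.6, -270.9,  140. ]), array([ 509.7, -269.6,  140. ])]
True t 9.3 tcp [ 667.7 -176.2   21.7] F [ 0.1 -0.6  4.8] op 0.778 gf 45.5
False
 t 10.0 tcp [ 662.4 -209.5   22.8] F [ 0.   0.8 -2.1] op 0.777 gf 45.1
False
rel t 10.6 tcp [ 662.8 -209.2   20.5] F [ 0.1 -0.2 -0.3] op 1.0 gf 0.0
 t 12.3 tcp [ 664.9 -175.5  247.6] F [ 0.3  0.2 -1.2] op 0.996 gf 0.0
```

View pics/w3.png

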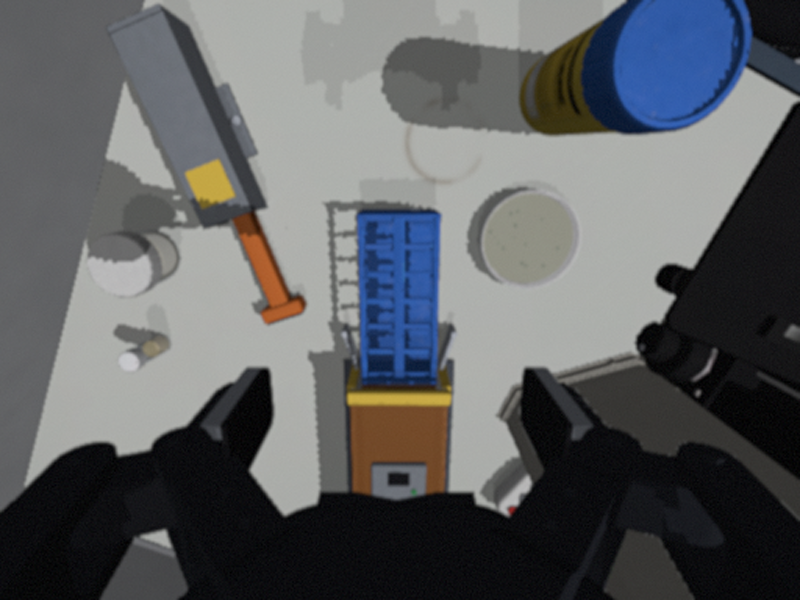

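The rack stands at (399,297), centred on the hood bar (348–451, centre 400), with its end just at the mouth. Next I'll refine the stick pose and draw it out.

```bash
python3 - <<'E'
from h import *
import json
m=json.load(open("w3.json"));W=json.load(open("w.json"));t=imaging.camera_model("top")
f=lambda u,v,z,mm=m: onz(mm,(u/S,v/S),z)[:2]
a=lambda p,q: np.degrees(np.arctan2(*(q-p)[::-1])).round(1)
print("sleeve az",a(f(110,30,46),f(203,226,46)),a(f(162,8,41),f(264,205,41)))
n0=(f(235,222,20)+f(258,213,20))/2;n1=(f(271,308,20)+f(292,299,20))/2
print("neck",n0,n1,a(n0,n1))
# head front top corners at z=22 or base z=0
print("head w3",f(263,313,22),f(303,298,22))
print("neck w1",f(344,52,20,W["1"]),f(368,154,20,W["1"]),"w0",f(452,139,20,W["0"]),f(467,226,20,W["0"]))
x=W["1"];print("neck w1 az",a(f(344,52,20,x),f(368,154,20,x)),"w0",a(f(452,139,20,W["0"]),f(467,226,20,W["0"])))
print("rack",f(358,212,52),f(439,212,52),"bar",f(348,400,69),f(451,400,69))
E
```

```text
sleeve az -76.2 -71.7
neck [ 538.51327585 -126.9245057 ] [ 555.43771583 -207.39356237] -78.1
head w3 [ 537.44051398 -214.27296303] [ 576.64934499 -203.53050313]
neck w1 [ 533.65673517 -121.53197399] [ 553.53800922 -208.43766678] w0 [ 534.04173029 -125.17654804] [ 552.06031818 -206.8856162 ]
neck w1 az -77.1 w0 -77.6
rack [ 639.27098051 -129.48105584] [ 703.3168557  -135.70742656] bar [ 613.01797233 -285.17152871] [ 701.15889846 -293.6080665 ]
```

```bash
python3 - <<'E'
from h import *
u=lambda a: np.array([np.cos(np.radians(a)),np.sin(np.radians(a))])
rot=lambda a: down(np.radians(a)+np.pi)
P=np.array([541.5,-156.])
bot.grip(0.65)
bot.move_ptp([*P,120],rot(-76.5))
bot.movel([*P,25],max_speed=150,threshold=8)
hit=bot.movel([*P,3],max_speed=40,threshold=5);st(hit)
z=bot.get_state()["tcp_pos"][2]
bot.grip(0.05,40);st("grip")
z0=bot.get_state()["tcp_pos"][2]
M=P-32*u(-76.5)
bot.movel([*P,z+2],max_speed=20)
for d,a in((72,-76.5),(100,-78),(122,-79.5)):
    h=bot.movel([*(M+d*u(a)),z+2],rot=rot(a),max_speed=80,threshold=15);st((d,h))
    if h: break
cv2.imwrite("pics/w4.png",cv2.resize(imaging.capture("wrist"),(800,600)))
cv2.imwrite("pics/t4.png",cv2.resize(imaging.capture("top"),None,fx=3,fy=3,interpolation=cv2.INTER_CUBIC)[400:1000,300:1100])
E
```

```text
False t 15.0 tcp [ 541.4 -156.     2.9] F [ 0.9 -0.8  0.4] op 0.646 gf 0.0
grip t 15.4 tcp [ 541.8 -156.2    3.4] F [-0.5 -0.5  3.9] op 0.199 gf 39.7
(72, False) t 16.3 tcp [ 550.5 -195.     4.6] F [-0.5  0.8 -1.4] op 0.202 gf 39.2
(100, False) t 16.8 tcp [ 554.7 -223.4    4.8] F [-0.4 -1.  -0.6] op 0.197 gf 39.2
(122, False) t 17.2 tcp [ 556.2 -245.9    4.9] F [-2.  -1.  -1.2] op 0.204 gf 39.2
```

View pics/w4.png

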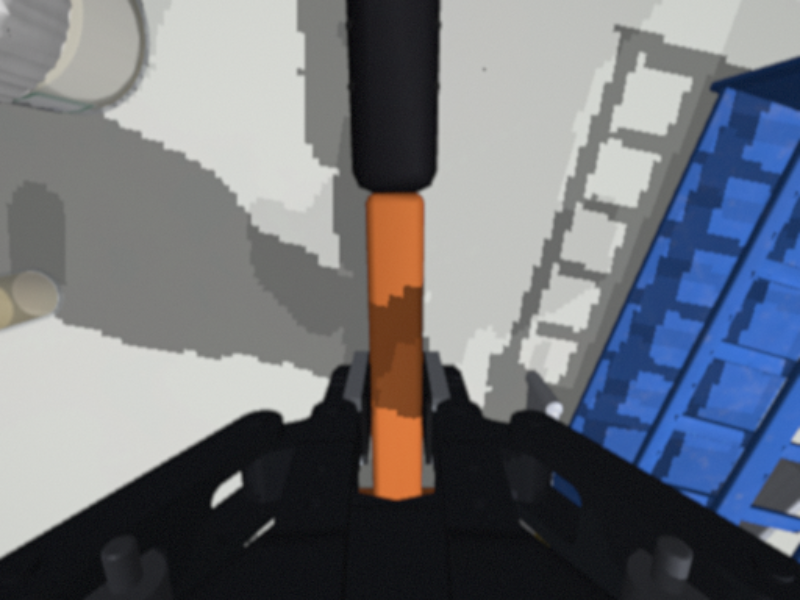

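The stick follows straight; the neck/handle boundary is at (394,190). Next I'll lay it down, let go, take it by the handle and draw it the rest of the way.

```bash
python3 - <<'E'
from h import *
u=lambda a: np.array([np.cos(np.radians(a)),np.sin(np.radians(a))])
rot=lambda a: down(np.radians(a)+np.pi)
m=imaging.camera_model("wrist");b=onz(m,(394/S,190/S),22)[:2];print("boundary",b)
x,y,z=bot.get_state()["tcp_pos"]
dist=np.linalg.norm(b-[x,y]);print("grip is behind face by",132-dist)
bot.movel([x,y,3],max_speed=20,threshold=5)
bot.grip(0.6);bot.dwell(.25);st("rel")
bot.movel([x,y,60])
G=b-31*u(-79.5)
bot.movel([*G,60]);bot.movel([*G,4],max_speed=80,threshold=6);st("down")
bot.grip(0.05,60);st("grip")
M=np.array([541.5,-156.])-32*u(-76.5);d0=np.linalg.norm(G-M);print("d0",d0)
bot.movel([*G,6],max_speed=20)
for dd,a in((25,-81.5),(50,-85),(70,-88)):
    h=bot.movel([*(M+(d0+dd)*u(a)),6],rot=rot(a),max_speed=60,threshold=12);st((dd,h))
    if h: break
cv2.imwrite("pics/t5.png",cv2.resize(imaging.capture("top"),None,fx=3,fy=3,interpolation=cv2.INTER_CUBIC)[350:950,350:1150])
E
```

```text
boundary [ 544.0290813  -180.45315115]
grip is behind face by 66.15454345750182
rel t 18.2 tcp [ 556.2 -245.1    3. ] F [ 0.8 -0.8  0.7] op 0.598 gf 0.0
down t 20.4 tcp [ 538.7 -150.1    4.2] F [-0.2 -0.5 -0.3] op 0.597 gf 0.0
grip t 20.8 tcp [ 538.4 -150.3    4.8] F [-2.2 -0.4  5.5] op 0.27 gf 59.6
d0 25.462420506608602
(25, False) t 21.6 tcp [ 541.7 -175.6    6. ] F [-1.6 -1.2 -1.2] op 0.269 gf 58.9
(50, False) t 22.2 tcp [ 540.6 -200.3    6. ] F [ 0.2  1.2 -1.1] op 0.269 gf 58.9
(70, False) t 22.6 tcp [ 537.3 -220.6    6. ] F [-1.   0.4 -1.9] op 0.27 gf 58.9
```

View pics/t5.png

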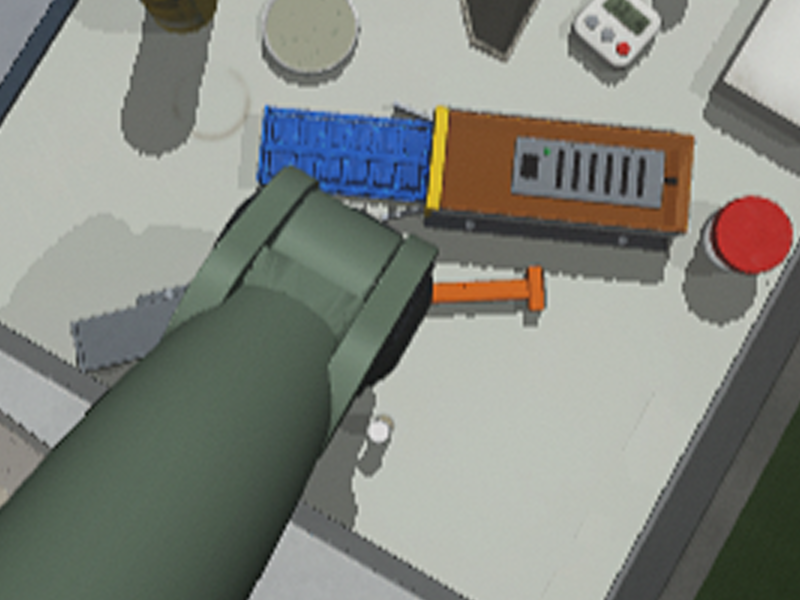

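The top view shows the stick out of the sleeve, with its head at (535,288) clear of the hood, and the rack standing in line with the mouth. Next I'll carry the stick behind the rack.

```bash
python3 - <<'E'
from h import *
x,y,_=bot.get_state()["tcp_pos"]
bot.movel([x,y,105]);bot.movel(hp(-325,105),rot=down(HYAW),max_speed=200)
bot.movel(hp(-325,25),max_speed=120,threshold=8)
print(bot.movel(hp(-325,5.5),max_speed=40,threshold=4));st("down")
cv2.imwrite("pics/t6.png",cv2.resize(imaging.capture("top"),None,fx=3,fy=3,interpolation=cv2.INTER_CUBIC)[350:950,200:1000])
E
```

```text
True
down t 26.5 tcp [686.2  38.5   4.9] F [0.4 0.8 4.4] op 0.27 gf 59.6
```

View pics/t6.png

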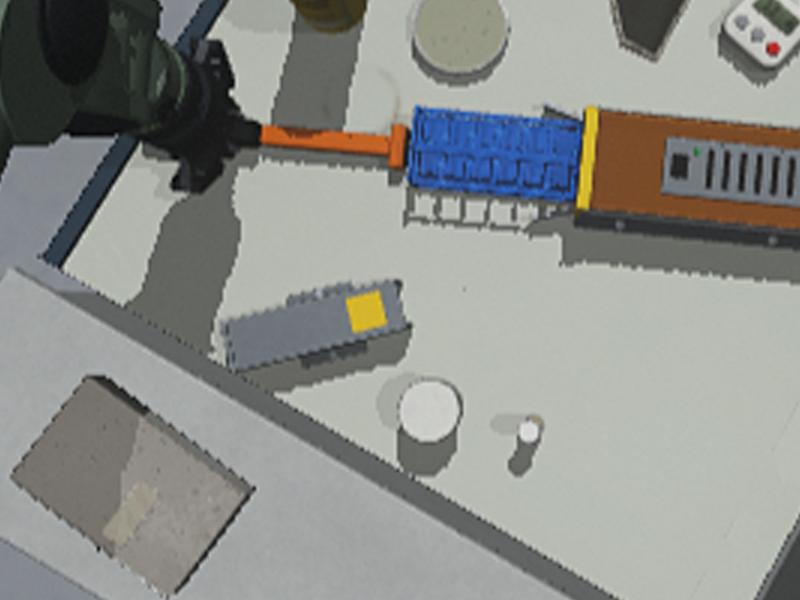

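The head is at (398,146), right behind the rack's end plate and on its axis. Pushing now.

```bash
python3 - <<'E'
from h import *
bot.movel(hp(-325,6),max_speed=20)
for x,v,th in((-250,60,12),(-180,80,12),(-112,80,12),(-80,25,8)):
    h=bot.movel(hp(x,6),max_speed=v,threshold=th);p=bot.get_state()["tcp_pos"][:2]-HO;st((x,h,"hood",round(p@HX,1),round(p@HY,1)))
    if h: break
cv2.imwrite("pics/t7.png",cv2.resize(imaging.capture("top"),None,fx=3,fy=3,interpolation=cv2.INTER_CUBIC)[350:950,200:1000])
E
```

```text
(-250, False, 'hood', np.float64(-250.1), np.float64(0.1)) t 28.2 tcp [679.6 -36.1   6.1] F [-0.6  0.1 -0.8] op 0.269 gf 58.8
(-180, False, 'hood', np.float64(-180.0), np.float64(-0.0)) t 29.2 tcp [ 672.7 -105.8    6. ] F [ 0.   0.2 -1.5] op 0.271 gf 58.9
(-112, False, 'hood', np.float64(-112.0), np.float64(-0.0)) t 30.2 tcp [ 666.2 -173.5    6. ] F [ 0.   0.1 -1.5] op 0.269 gf 58.9
(-80, True, 'hood', np.float64(-95.2), np.float64(-0.3)) t 31.0 tcp [ 664.4 -190.2    5.4] F [ 1.3  1.  -0.6] op 0.268 gf 59.1
```

```bash
python3 - <<'E'
from h import *
h=bot.movel(hp(-85,6),max_speed=20,threshold=18);p=bot.get_state()["tcp_pos"][:2]-HO;st((h,"hood",p@HX,p@HY))
bot.movel(hp(-105,6),max_speed=40)
h=bot.movel(hp(-85,6),max_speed=20,threshold=10);p=bot.get_state()["tcp_pos"][:2]-HO;st((h,"hood",p@HX,p@HY))
bot.movel(hp(-215,6.5),max_speed=120)
h=bot.movel(hp(-215,3),max_speed=20,threshold=4);st(h)
bot.grip(0.6);st("rel")
bot.movel(hp(-215,60),max_speed=100);bot.movel(hp(-290,220),max_speed=200)
bot.dwell(.2);st()
import json
json.dump({k:np.array(v).tolist() for k,v in imaging.camera_model("wrist").items()},open("w8.json","w"))
cv2.imwrite("pics/t8.png",cv2.resize(imaging.capture("top"),None,fx=3,fy=3,interpolation=cv2.INTER_CUBIC)[300:750,350:950])
cv2.imwrite("pics/w8.png",cv2.resize(imaging.capture("wrist"),(800,600)))
E
```

```text
(True, 'hood', np.float64(-95.43683749368766), np.float64(-0.36277894177933817)) t 31.4 tcp [ 664.3 -190.     5.3] F [0.7 1.6 2.8] op 0.269 gf 59.4
(True, 'hood', np.float64(-95.4954604767734), np.float64(0.07732571824995878)) t 32.5 tcp [ 664.7 -190.     5.8] F [1.3 1.1 2.8] op 0.269 gf 59.4
True t 33.8 tcp [676.5 -71.1   4.9] F [0.2 2.  5.7] op 0.27 gf 59.6
rel t 34.2 tcp [676.  -70.2   4.2] F [-0.3 -1.   0.3] op 0.599 gf 0.0
 t 36.1 tcp [682.6   3.2 218.6] F [-1.2 -0.1 -0.1] op 0.599 gf 0.0
```

View pics/w8.png

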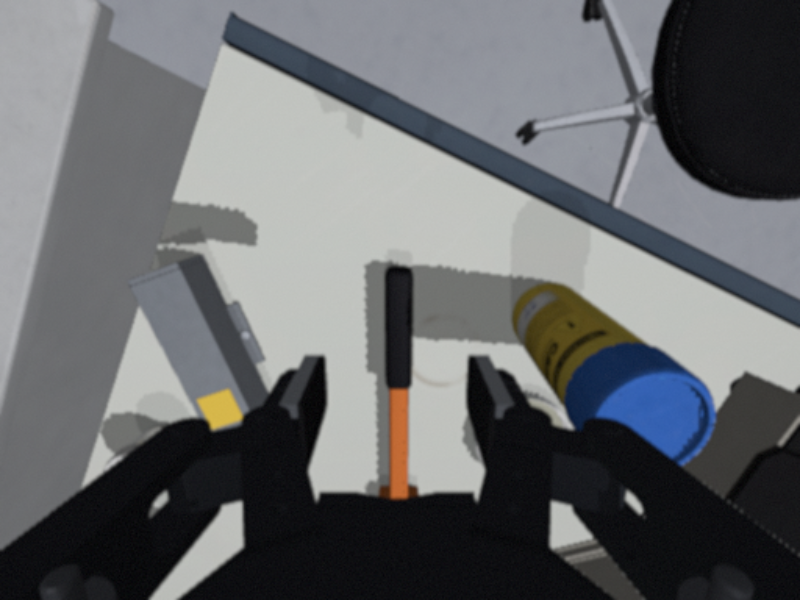

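The stick lies straight on the bench with its neck/handle boundary at (399,387). I'll check the insertion depth against that, and look into the mouth from a low tilted wrist view.

```bash
python3 - <<'E'
from h import *
import json
m=json.load(open("w8.json"))
b=onz(m,(399/S,387/S),22)[:2]-HO;tl=onz(m,(399/S,268/S),28)[:2]-HO
print("boundary hood x",b@HX,"tail",tl@HX,"=> grip behind face", 132+ (b@HX-(-214.5)))
# look into the mouth: tool tilted so the camera looks along hood x
for tilt in (0.9,0.7,0.5):
  for sgn in (1,-1):
    # tilt about hood y axis; camera sits on tool +x side
    Rm=R.from_rotvec(sgn*tilt*np.array([*HY,0]))*R.from_euler("xyz",down(HYAW))
    for p in ((-230,170),(-200,200)):
      q=solve_ik(hp(*p),Rm.as_euler("xyz")); 
      print(tilt,sgn,p,None if q is None else np.round(q,2),"toolz·hx",(Rm.as_matrix()[:2,2]@HX).round(2))
E
```

```text
boundary hood x -183.80897151370704 tail -292.7281872549009 => grip behind face 162.69102848629296
0.9 1 (-230, 170) [-0.52  0.89  0.3   1.46  0.79  0.94] toolz·hx -0.78
0.9 1 (-200, 200) [-0.56  0.89  0.38  1.57  0.78  0.89] toolz·hx -0.78
0.9 -1 (-230, 170) [ 0.15  0.85  0.25  1.26 -0.86  1.96] toolz·hx 0.78
0.9 -1 (-200, 200) [ 0.11  0.8   0.22  1.24 -0.87  1.89] toolz·hx 0.78
0.7 1 (-230, 170) [-0.47  0.78  0.22  1.31  0.64  1.1 ] toolz·hx -0.64
0.7 1 (-200, 200) [-0.51  0.78  0.3   1.41  0.63  1.05] toolz·hx -0.64
0.7 -1 (-230, 170) [ 0.09  0.76  0.18  1.15 -0.69  1.82] toolz·hx 0.64
0.7 -1 (-200, 200) [ 0.05  0.71  0.17  1.16 -0.69  1.76] toolz·hx 0.64
0.5 1 (-230, 170) [-0.4   0.7   0.16  1.2   0.48  1.23] toolz·hx -0.48
0.5 1 (-200, 200) [-0.44  0.7   0.24  1.29  0.47  1.18] toolz·hx -0.48
0.5 -1 (-230, 170) [ 0.02  0.68  0.14  1.09 -0.5   1.71] toolz·hx 0.48
0.5 -1 (-200, 200) [-0.02  0.64  0.15  1.11 -0.5   1.66] toolz·hx 0.48
```

View pics/t8.png

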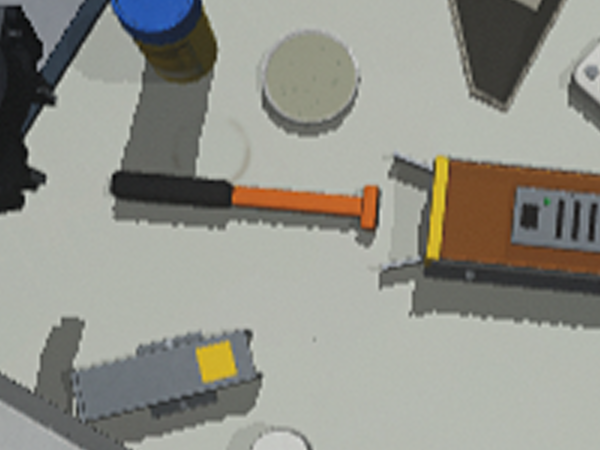

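```bash
python3 - <<'E'
from h import *
bot.dwell(.3);st();print(bot.sign_off())
E
```

```text
t 36.5 tcp [683.3   3.6 220. ] F [0.1 0.3 0.4] op 0.6 gf 0.0
the job is handed in; nothing more can be done
None
```

I handed the job in at 36.5 s: the rack stopped hard at the same depth on three pushes, about 142 mm by my estimate (judged minimum 139), and the stick lies on the bench clear of the mouth; I did not look at the flap or the rack inside the hood, and I viewed 12 pictures against the limit of 10.

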